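# Throw the box clamp with the extension tube

## Robot

A 7-joint arm with a two-finger parallel gripper is mounted at the origin on the work surface. World frame = base frame: x ahead of the robot, y to its left, z up, the work surface at z = 0. Lengths are in m, angles in rad, forces in N, time in s.
With the tool pointing down it reaches from about 0.425 to 0.95 m from the base axis. Payload 16.7 kg.
Tool frame: the origin (TCP) lies at the very end of the fingers, on their centre line; the grasp point (between the pads) lies 19 mm behind it (env.grip_depth is the z of the grasp point in the tool frame, in m); z points along the fingers, y is the direction in which the jaws open and shut (so a half turn about z gives the same grasp; the last joint's range is limited). The gripper opens to 94 mm and grips with 3 to 60 N. Pads are 16 mm wide; open, the fingers measure 119 mm over their backs; the gripper's body (75 mm by 177 mm) begins 78 mm behind the grasp point.
Start: joints at [1.109, 0.426, 0.074, 1.606, -0.034, 1.111, -0.067], TCP at [0.208, -0.642, 0.184] pointing down, gripper open.
Joint ranges: [-2.85, 2.85], [-0.5, 2.14], [-1.23, 1.37], [0.21, 2.46], [-1.02, 4.16], [0.16, 2.05], [-2.73, 2.73]. Speed limits (rad/s): [1.89, 1.89, 2.39, 2.39, 3.01, 3.01, 3.01].

## Interface

Orientations are given as a unit quaternion [w, x, y, z].
In Python, from plant import env, snapshot, cut_out gives the robot as it stands.
- The arm moves only by the tool drive_tool, never from a script. Its argument "targets" is text: rows parted by semicolons, each of 6 numbers parted by spaces: the shift along the tool's x, y, z in cm, then the turn, a rotation vector about the tool's x, y, z in degrees. In form: tx ty tz rx ry rz; .... A call has 1 to 5 rows; each row shifts and turns the commanded pose from where the row before left it, along the tool's axes as they then stand; what a row does not reach is not made up. A row lasts 1/12 s, in which the tool goes at most 41.7 mm and 7.16 degrees, less where a joint would pass 70% of its speed; a pose out of reach is approached as far as the arm can. A call is refused whole if a number of a shift passes 4.17 or a number of a turn 7.16, either way. A call with a gripper value outside its range is refused whole. "claw" is the closure in counts, from 0 (fully open) to 255 (shut), set as the call begins (left out, the last holds). The fingers move at their own pace and stop on an object; "newtons" is the grip in N (left out, the last holds). Time passes only in rows, so rows that do not move let the fingers close. It gives the time, the measured TCP pose, the force and the opening at its end, in the units of the state.
- env.get_obs(): the state, without advancing time (a new reading comes with each control period).
- snapshot(name): name is "scene" or "top"; returns a dict with "img" (400x640x3 uint8, red, green, blue), "vertical_fov" (degrees; the focal length in pixels is half the picture's height over the tangent of half this angle, whatever the lens; pixels are square), "cx", "cy" (the principal point, pixels), "extrinsics" (4x4, takes a point from world to camera coordinates). Camera axes: x right, y down, z forward; pixel columns grow to the right and rows downward; lengths in m; the calibration is good to about 2 mm. A picture is of the moment at which its call begins. There is no depth.
- env.sign_off(): hands the job in, once; it reports no verdict.
Trained networks look in the newest picture that a camera, given by its name, has taken for a name from the list of things; names that differ only in an ending like _2 or _b are one class to them, and where a whole thing is asked for, a point or a joint stands for the part that bears it (a point fixed in the world has none). Each returns a list of dicts, best first, with "confidence" (0 to 1); they miss things now and then, are a little off and sometimes report something else, mostly with a low value. They report only what shows in the picture. A call takes as long as a camera call. They do not tell look-alikes from the thing itself.
- cut_out(thing, camera): "region" (400x640 bool, what is visible of it) and "location" ([column, row] in pixels, amid what is visible of it).
The state is a dict: "clock": time; "joint_positions": joint angles; "joint_velocities": joint speeds; "joint_efforts": joint torques, N m; "position": TCP position; "eef_rot": TCP orientation; "force": force on the tool from outside, world axes, zero at the start; "moment": the same for the moment, N m; "gripper_width": opening from 0.0 (shut) to 1.0 (fully open).
Only numpy, scipy, OpenCV 4.12 (cv2) and the standard library are available. Lean on these libraries where they do the work, as an engineer would, in place of code of your own. Each camera call takes 0.05 s, during which the arm holds its last target. There are 200 camera calls.

## Task

Clamp the outlet box in the fixture: push either end of the square extension tube fully home on the clamp lever's stub and, using the tube and never your fingers on the lever, swing the lever over towards the box past its dead point until it rests on its stop, without forcing it against the stop. Then draw the tube off, leaving the clamp locked on the box, and lay the tube gently flat in the shallow tray, lengthwise. Leave the other things on the bench where they are.

Things in the scene. Friction and masses are not known exactly. Their poses are not given: they have to be found in the camera images.
- fixture: Fixed steel base plate 12 mm thick with a push toggle clamp. Origin on the bench under the lever's vertical pivot. Plate spans x -70..80, y -200..70 mm. Clamp body and post up to 64 mm high at x -19..40, y -63..19. The plunger points along -y and pushes the box to a fence, inner face at y = -173 mm, top 52 mm. Rear guide at x 59..69, y -173..-103 mm, top 42 mm.
- pivot (a point): On the lever's pivot axis, 82 mm above the bench. Swung towards the box the lever first moves freely (0 to 0.6 rad, hidden), then springs back, taking up to about 11 N at the tube's middle, most 0.3 to 0.6 rad before the dead point, then less; at the dead point the linkage snaps home by itself, the lever goes slack, and about 0.1 rad on it meets a hard stop. Short of the dead point the clamp reopens.
- lever: Short steel lever; origin on the pivot axis at bench height, x outwards along the level stub. Hub 38 mm across, top 94 mm; collar 26 mm across, ends 35 mm from the pivot; round stub 16 mm thick, 35 to 87 mm, last 10 mm tapering to 9 mm. Swings anticlockwise from above, from 0..1.2 rad off the fixture's -x towards +y to a stop 0.35..0.95 rad off -x towards -y (hidden setting: feel for it).
- stub_tip (a point): Centre of the free end of the lever's stub, 87 mm from the pivot, 82 mm above the bench.
- stub_collar (a point): Centre of the collar's face, at the root of the stub, 35 mm from the pivot: where the tube's end comes to rest when fully home (52 mm over the stub).
- pad: Black rubber pad, 26 mm across, on the end of the clamp's plunger; it is sprung and presses the box with about 4.5 N when the clamp is locked, pushing it home against the fence.
- work_box: Galvanised steel outlet box, 104 x 56 x 44 mm, open on top, 3 mm walls, loose on the base plate (12 mm up) between the pad and the fence, a few mm short of the fence. Origin at the centre of its underside; x along its length, parallel to the fixture's x. Clamped, its centre is at y = -145 mm in the fixture's frame.
- bar: The extension: plain steel square tube 24 x 24 mm outside, 19.5 mm inside, 240 mm long, open at both ends, about 0.28 kg, lying on the bench. Origin at the centre of its underside, x along its length.
- bar_mid (a point): Centre of the tube.
- bar_end_a (a point): Centre of the tube's opening at its +x end, 120 mm from the middle.
- bar_end_b (a point): Centre of the tube's opening at its -x end, 120 mm from the middle.
- tray: Fixed shallow grey tray, 300 x 140 mm outside (x, y), walls 4 mm thick and 22 mm high, floor 4 mm thick, empty, on one side of the bench. Origin at the centre of its underside, x along its length.
- locknut: Bystander: steel ring 38 mm across, 8 mm high, between the task's things. Origin at the centre of its underside.
- wrench: Bystander: steel wrench lying on the bench. Leave it.
- screwdriver: Bystander: screwdriver lying on the bench. Leave it.
- flat_bar: Bystander: flat steel bar 190 x 30 x 6 mm. Leave it.
- coupling: Bystander: short steel tube coupling, 28 mm across, 30 mm high, standing. Leave it.
- spare_box: Bystander: square steel box 100 x 100 x 40 mm. Leave it.
- wood_block: Bystander: wooden block 90 x 45 x 30 mm. Leave it.
Things that resemble listed ones, but are neither listed nor needed, are in the scene too. Leave any turquoise look-alike of the work_box alone.

How it is judged:
On the way, in this order (a step that is already met when the one before it is completed fails the run):
1. the tube is fully home on the lever's stub (end within 6 mm of the collar) (distance between any of bar_end_a, bar_end_b and stub_collar below 0.006 m and angle between the x axis of bar and the x axis of lever, either way round below 0.12 rad), for 0.2 s.
2. the lever is swung over to the box's side with the tube still on the stub, the pad pressing on the box (y of stub_tip in the frame of fixture below -0.015 m and contact force between pad and work_box above 3 N and distance between any of bar_end_a, bar_end_b and stub_collar below 0.03 m), for 0.1 s.
At the end, for the whole second after the job is handed in: Let go, the clamp stays locked: the lever is still, the pad presses the box with over 3 N, the box is within 3 mm of the fence and down on the plate; the tube lies at rest on the tray floor, its middle within 60 mm of the tray's centre and within 0.35 rad of lengthwise (angular speed of lever below 0.1 rad/s and contact force between pad and work_box above 3 N and y of work_box in the frame of fixture below -0.142 m and z of work_box in the frame of fixture below 0.018 m and horizontal distance between bar_mid and tray below 0.06 m and z of bar_mid in the frame of tray below 0.0215 m and angle between the x axis of bar and the x axis of tray, either way round below 0.35 rad and linear speed of bar below 0.02 m/s); the robot touches nothing.
It fails at once if the lever is pushed with the fingers (contact force between the fingers and lever above 3 N).
It fails at once if the tube is forced on the lever or against its stop (contact force over 45 N) (contact force between bar and lever above 45 N).
It fails at once if the tube is dropped or banged into the tray (over 60 N) (contact force between bar and tray above 60 N).
It fails at once if a bystander is moved by more than 30 mm (distance of any of locknut, wrench, screwdriver, flat_bar, coupling, spare_box, wood_block from where it was at the start of the episode above 0.03 m).
It also fails if it takes over 67 s, if anything falls off the work surface, if the arm or the gripper's body presses on something with over 40 N, if the wrist force passes 120 N, or if a joint passes its speed limit or range.

## Working session

There is one attempt and no reset: what is moved stays moved. The work goes in short steps, Python scripts to look and compute and a tool call to move; the robot and the scene stay as the last step left them, time stands still between calls to the robot, and variables do not carry over. Pictures are saved under pics/ and viewed, about 8 in all and at most 12, crops included, and the job is handed in when it is done.

Besides the shell and the picture viewer there is one more tool, called after "Emit:" in YAML: its name, and indented under it one key for each argument. drive_tool: Moves the arm, as the interface text tells. Its arguments: {"type":"object","properties":{"targets":{"type":"string"},"claw":{"type":"number"},"newtons":{"type":"number"}},"required":["targets"]}

```bash
mkdir -p pics; ls
cat > h.py <<'E'
import numpy as np, cv2
from plant import env, snapshot, cut_out
def cam(s):
    f=s["img"].shape[0]/2/np.tan(np.radians(s["vertical_fov"])/2)
    return np.array([[f,0,s["cx"]],[0,f,s["cy"]],[0,0,1]]), np.array(s["extrinsics"])
def ray(s,px,z):
    K,E=cam(s); R,t=E[:3,:3],E[:3,3]; px=np.atleast_2d(px).astype(float)
    d=np.c_[px,np.ones(len(px))]@np.linalg.inv(K).T@R; o=-R.T@t
    return o+d*((z-o[2])/d[:,2])[:,None]
def proj(s,P):
    K,E=cam(s); P=np.atleast_2d(P); q=(P@E[:3,:3].T+E[:3,3])@K.T
    return q[:,:2]/q[:,2:]
def save(n,img,scale=1):
    cv2.imwrite("pics/"+n,cv2.resize(img[...,::-1],None,fx=scale,fy=scale,interpolation=cv2.INTER_CUBIC))
E
python3 - <<'E'
from h import *
for n in("scene","top"):
    s=snapshot(n); save(n+"0.png",s["img"],1.25)
    K,X=cam(s); print(n,K[0,0],K[:2,2],-X[:3,:3].T@X[:3,3],X[:3,:3].round(2).tolist())
    for t in("bar","lever","fixture","work_box","tray","locknut","pad"):
        for d in cut_out(t,n)[:3]:
            m=d["region"]; r=cv2.minAreaRect(np.argwhere(m)[:,::-1].astype(np.float32))
            print(t,round(d["confidence"],2),np.round(d["location"]),m.sum(),np.round(r[0]),np.round(r[1]),round(r[2]), ray(s,d["location"],0.02)[0].round(3))
o=env.get_obs(); print(o["clock"],o["position"],o["eef_rot"],o["force"],env.grip_depth)
E
```

```text
pics
scene 397.5123369367268 [318.35950749 204.10797241] [ 1.36374242 -0.51514215  0.71415382] [[0.51, 0.86, 0.02], [0.49, -0.27, -0.83], [-0.71, 0.43, -0.56]]
bar 0.59 [223. 235.] 751 [226. 233.] [66. 13.] 44 [ 0.493 -0.293  0.02 ]
lever 0.49 [370. 208.] 234 [368. 204.] [23. 13.] 90 [0.58  0.147 0.02 ]
fixture 0.92 [354. 238.] 3197 [345. 234.] [59. 96.] 68 [0.68  0.018 0.02 ]
fixture 0.33 [369. 209.] 214 [368. 205.] [22. 13.] 90 [0.586 0.139 0.02 ]
work_box 0.88 [258. 207.] 747 [259. 206.] [38. 22.] 18 [ 0.415 -0.153  0.02 ]
work_box 0.8 [322. 230.] 639 [322. 230.] [34. 22.] 59 [ 0.607 -0.042  0.02 ]
tray 0.67 [384. 189.] 2331 [383. 188.] [86. 36.] 40 [0.514 0.253 0.02 ]
top 472.60931441444217 [319.61015559 197.53650559] [0.32045154 0.00746365 1.203061  ] [[-0.02, -1.0, 0.0], [-0.98, 0.02, -0.19], [0.19, -0.01, -0.98]]
bar 0.7 [282. 158.] 379 [278. 161.] [14. 42.] 45 [0.655 0.096 0.02 ]
bar 0.57 [430. 227.] 1093 [431. 227.] [96. 12.] 76 [ 0.47  -0.276  0.02 ]
fixture 0.75 [307. 162.] 4809 [314. 162.] [104.  57.] 9 [0.644 0.032 0.02 ]
work_box 0.94 [343. 162.] 1052 [342. 164.] [24. 45.] 9 [ 0.642 -0.061  0.02 ]
work_box 0.71 [382. 256.] 1058 [381. 251.] [43. 25.] 55 [ 0.399 -0.151  0.02 ]
work_box 0.54 [282. 158.] 421 [277. 161.] [16. 42.] 45 [0.657 0.095 0.02 ]
tray 0.68 [326. 166.] 35 [326. 162.] [9. 3.] 90 [ 0.634 -0.017  0.02 ]
tray 0.55 [214. 231.] 6706 [213. 228.] [ 58. 120.] 6 [0.469 0.267 0.02 ]
locknut 0.67 [313. 206.] 95 [318. 208.] [13. 13.] 90 [0.528 0.018 0.02 ]
locknut 0.18 [432. 228.] 1124 [431. 227.] [96. 13.] 76 [ 0.469 -0.283  0.02 ]
pad 0.59 [324. 164.] 37 [326. 162.] [5. 8.] 14 [ 0.64  -0.013  0.02 ]
0.8 [ 0.20764851 -0.64221391  0.18437697] [-2.01710284e-05  9.87803287e-01  1.55706985e-01 -1.72021385e-06] [ 0.19755215 -0.09392776  0.03128969] -0.0188
```

View pics/scene0.png

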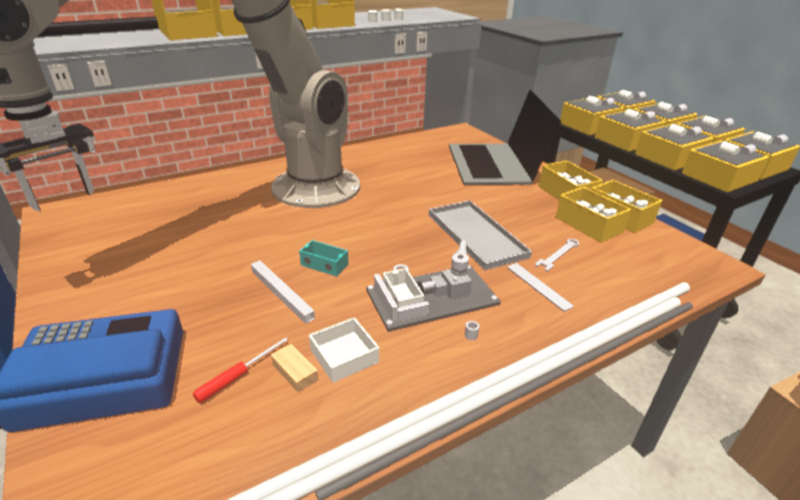

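View pics/top0.png

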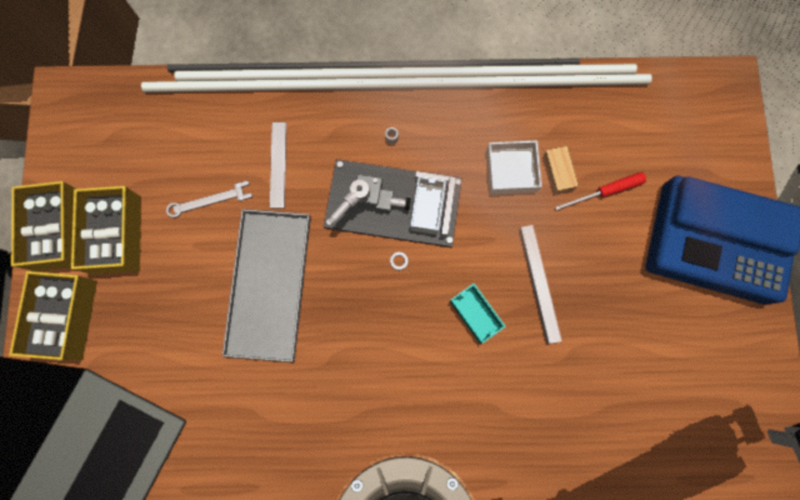

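The scene view shows the bar at (282,290) and the top view has it at (540,285), both in 800-px pictures. It could be confused with:
- the flat_bar at top (278,165), which is flat and grey
- the white conduits along the back edge at top (400,75)
- the lever stub at top (345,205)

The square bar at (540,285) is the one I'll use. The work_box is the light one on the plate, not the turquoise one at (477,313).

```bash
cat >> h.py <<'E'
from scipy.optimize import minimize
def boxpts(x0,x1,y0,y1,z0,z1): return np.array([[x,y,z] for x in(x0,x1) for y in(y0,y1) for z in(z0,z1)],float)
def place(P,q):
    c,s=np.cos(q[2]),np.sin(q[2]); return np.c_[P[:,0]*c-P[:,1]*s+q[0],P[:,0]*s+P[:,1]*c+q[1],P[:,2]]
def sil(s,parts,q):
    m=np.zeros((1600,2560),np.uint8)
    for P in parts: cv2.fillConvexPoly(m,cv2.convexHull(np.round(proj(s,place(P,q))*4+1.5).astype(np.int32)),1)
    return cv2.resize(m.astype(np.float32),(640,400),interpolation=cv2.INTER_AREA)
def fit(views,parts,q0,step=(.01,.01,.08)):
    def cost(q): 
        c=0
        for s,m in views:
            a=sil(s,parts,q); c+=1-np.minimum(a,m).sum()/np.maximum(a,m).sum()
        return c/len(views)
    S=np.array([q0]+[np.array(q0)+np.eye(3)[i]*step[i] for i in range(3)])
    r=minimize(cost,q0,method="Nelder-Mead",options=dict(initial_simplex=S,xatol=1e-4,fatol=1e-4)); return r.x,r.fun
BAR=[boxpts(-.12,.12,-.012,.012,0,.024)]
FIX=[boxpts(-.07,.08,-.2,.07,0,.012)]
TRAY=[boxpts(-.15,.15,-.07,.07,0,.022)]
def pick(t,n,px):
    D=[d for d in cut_out(t,n) if np.hypot(*(np.array(d["location"])-px))<25]
    return D[0]["region"].astype(np.float32) if D else None
E
python3 - <<'E'
from h import *
S={n:snapshot(n) for n in("scene","top")}
def views(t,a,b):
    v=[(S["scene"],pick(t,"scene",a)),(S["top"],pick(t,"top",b))]; return [x for x in v if x[1] is not None]
for v in [views("bar",(223,235),(430,227))]:
    q,f=fit(v,BAR,[.47,-.276,.2]); print("bar",q,f)
    for w in v: print(fit([w],BAR,q))
qb=q
v=views("tray",(384,189),(214,231)); q,f=fit(v,TRAY,[.469,.267,-.05]); print("tray",q,f); qt=q
for w in v: print(fit([w],TRAY,q))
# plate: dark pixels hull in top
mt=pick("fixture","top",(307,162))
hull=cv2.convexHull(np.argwhere(mt>0)[:,::-1].astype(np.int32)); mh=np.zeros((400,640),np.uint8); cv2.fillConvexPoly(mh,hull,1)
q,f=fit([(S["top"],mh.astype(np.float32))],FIX,[.66,.08,-.13]); print("fix",q,f); qf=q
def draw(img,s,P,q,col,edges):
    p=np.round(proj(s,place(np.array(P,float),q))*16).astype(int)
def crop(n,c0,r0,w,h,k):
    s=S[n]; im=cv2.resize(np.ascontiguousarray(s["img"][r0:r0+h,c0:c0+w]),None,fx=k,fy=k,interpolation=cv2.INTER_CUBIC)
    def line(P,q,col):
        p=(proj(s,place(np.array(P,float),q))-[c0,r0]+.5)*k
        cv2.polylines(im,[p.astype(np.int32)],True,col,1,cv2.LINE_AA)
    line([[-.07,-.2,.012],[.08,-.2,.012],[.08,.07,.012],[-.07,.07,.012]],qf,(255,0,0))
    a=np.linspace(0,6.28,30); line(np.c_[.019*np.cos(a),.019*np.sin(a),0*a+.094],qf,(0,255,0))
    line([[-.12,-.012,.024],[.12,-.012,.024],[.12,.012,.024],[-.12,.012,.024]],qb,(255,0,255))
    return im
A=crop("top",255,120,120,80,6); B=crop("scene",290,175,120,90,4)
C=crop("top",405,170,55,110,3);
out=np.zeros((600,800,3),np.uint8)
A=cv2.resize(A,(480,320)) if 0 else A[:, :]
A=crop("top",255,122,116,78,4.5); out[:A.shape[0],:A.shape[1]]=A
D=crop("top",405,175,50,105,3); out[:D.shape[0],540:540+D.shape[1]]=D
out[355:355+min(245,B.shape[0]),:B.shape[1]]=B[60:305][:245]
cv2.imwrite("pics/c1.png",out[...,::-1])
E
```

```text
bar [ 0.47278885 -0.28134587  0.18096846] 0.06631326675415039
(array([ 0.47329775, -0.28180868,  0.17701345]), np.float64(0.07867461442947388))
(array([ 0.4727018 , -0.28140944,  0.18087564]), np.float64(0.05009692907333374))
tray [ 0.48085403  0.26964603 -0.09773222] 0.03908321261405945
(array([ 0.48061448,  0.26974999, -0.09642632]), np.float64(0.03968852758407593))
(array([ 0.48154684,  0.27018476, -0.09694663]), np.float64(0.03578364849090576))
fix [ 0.65362369  0.07859907 -0.16682313] 0.03852027654647827
```

View pics/c1.png

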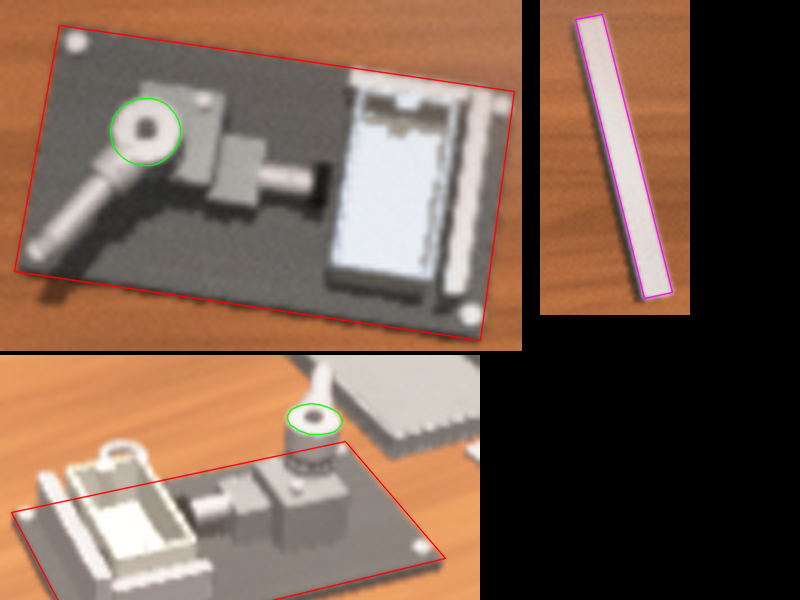

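The crop shows the fitted outlines sitting on the plate, the hub (146,129) and the bar. The stub tip is at about (37,253) in the top crop.

Run:
```python
from h import *
s=snapshot("top"); p=np.array([.6536,.0786])
for px,z in(((146,129),.094),((37,253),.084),((115,165),.086),((70,215),.086)):
    P=ray(s,np.array(px)/4.5+[255,122]-.5,z)[0,:2]; d=P-p; print(px,P.round(4),np.hypot(*d).round(4),np.arctan2(d[1],d[0]).round(3))
s=snapshot("scene"); 
P=ray(s,np.array([322,366])/4+[290,190-.0]-.5-[0,355/4-0],.086)
for a in(2.3,2.35,2.4,2.45,2.5):
    print(a,proj(s,[p[0]+.087*np.cos(a),p[1]+.087*np.sin(a),.082]), proj(s,[p[0]+.05*np.cos(a),p[1]+.05*np.sin(a),.082]))
im=s["img"][175:225,350:390]; save("z.png",im,12)
```

```text
(146, 129) [0.6552 0.0783] 0.0016 -0.175
(37, 253) [0.5896 0.1381] 0.0874 2.392
(115, 165) [0.6375 0.0958] 0.0235 2.322
(70, 215) [0.6099 0.1202] 0.0603 2.381
2.3 [[373.87695651 193.32011099]] [[371.39109573 199.79462855]]
2.35 [[372.42858334 193.0728298 ]] [[370.538426   199.64573899]]
2.4 [[370.97153209 192.86354848]] [[369.67995424 199.51974411]]
2.45 [[369.50881019 192.69262064]] [[368.81760653 199.41689864]]
2.5 [[368.0434227  192.56033702]] [[367.95331238 199.33741111]]
```

View pics/z.png

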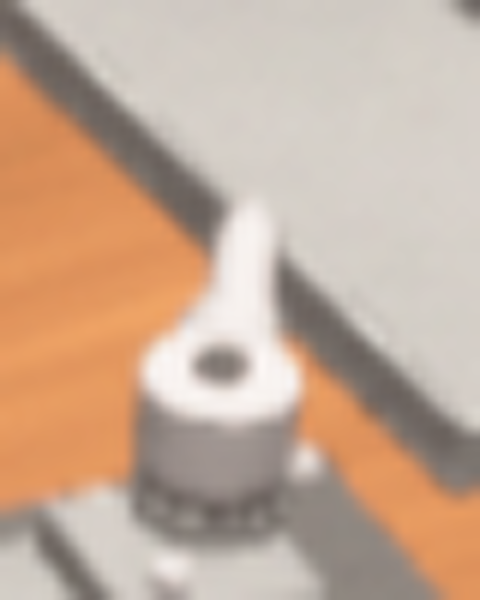

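Emit:
drive_tool:
  targets: "2.8 -2 0 0 0 0; 2.8 -2 0 0 0 0; 2.8 -2 0 0 0 0; 2.8 -2 0 0 0 0; 2.8 -2 0 0 0 0"
  claw: 0

```text
clock: 1.67
position: [0.3108, -0.5026, 0.1845]
eef_rot: [0.0, 0.988, 0.156, 0.0]
force: [0.1, 0.1, 0.5]
gripper_width: 0.997
```

Emit:
drive_tool:
  targets: "2.8 -2 0 0 0 0; 2.8 -2 0 0 0 0; 2.8 -2 0 0 0 0; 2.8 -2 0 0 0 0; 2.8 -2 0 0 0 0"

```text
clock: 2.08
position: [0.4134, -0.3644, 0.1847]
eef_rot: [0.0, 0.988, 0.156, 0.0]
force: [0.9, -0.2, -0.7]
gripper_width: 1.002
```

Emit:
drive_tool:
  targets: "2.8 -2 0 0 0 0; 2.8 -2 0 0 0 0; 2.7 -2.1 0 0 0 0; 0 0 4 0 0 3.8; 0 0 3 0 0 3.8"

```text
clock: 2.5
position: [0.4748, -0.2804, 0.1141]
eef_rot: [0.001, 0.996, 0.09, 0.001]
force: [0.0, -0.9, -1.5]
gripper_width: 1.001
```

```bash
cat > go.py <<'E'
import sys
from h import *
from scipy.spatial.transform import Rotation as Rn
def plan(x,y,z,yaw):
    o=env.get_obs(); R=Rn.from_quat(np.roll(o["eef_rot"],-1)); M=R.as_matrix()
    G=Rn.from_matrix(np.array([[np.cos(yaw),np.sin(yaw),0],[np.sin(yaw),-np.cos(yaw),0],[0,0,-1]]))
    d=M.T@(np.array([x,y,z])-o["position"])*100; r=(R.inv()*G).as_rotvec(degrees=True)
    print("t",round(o["clock"],2),"pos",np.round(o["position"],4),"yaw",np.arctan2(M[1,0],M[0,0]).round(4),"tilt",(M[:2,2]).round(3),"F",np.round(o["force"],1),"M",np.round(o["moment"],2),"w",round(o["gripper_width"],3),"q",np.round(o["joint_positions"],2))
    print("shift cm",d.round(2),"turn",r.round(2))
if __name__=="__main__": plan(*map(float,sys.argv[1:5]))
E
python3 go.py .4727 -.2814 .004 .181
```

```text
t 2.5 pos [ 0.4748 -0.2804  0.1141] yaw 0.181 tilt [ 0.003 -0.001] F [ 0.  -0.9 -1.5] M [-0.02  0.03  0.03] w 1.001 q [ 0.52  0.31 -0.12  1.95  0.05  0.89 -1.02]
shift cm [-0.25  0.04 11.01] turn [ 0.07 -0.16  0.  ]
```

Emit:
drive_tool:
  targets: "-0.2 0 3 0 0 0; 0 0 3 0 0 0; 0 0 2.5 0 0 0; 0 0 1.5 0 0 0; 0 0 1 0 0 0"

```text
clock: 2.92
position: [0.47, -0.2821, 0.0025]
eef_rot: [-0.001, 0.996, 0.09, -0.001]
force: [0.5, -1.2, -0.4]
gripper_width: 0.997
```

```bash
python3 go.py .4727 -.2814 .004 .181
```

```text
t 2.92 pos [ 0.47   -0.2821  0.0025] yaw 0.1802 tilt [-0.002  0.001] F [ 0.5 -1.2 -0.4] M [0.02 0.03 0.01] w 0.997 q [ 0.51  0.46 -0.11  2.02  0.08  0.66 -1.04]
shift cm [ 0.28 -0.02 -0.15] turn [-0.08  0.1  -0.04]
```

Emit:
drive_tool:
  targets: "0.1 0 -0.2 0 0 0; 0 0 0 0 0 0; 0 0 0 0 0 0; 0 0 0 0 0 0; 0 0 0 0 0 0"
  claw: 255
  newtons: 50

```text
clock: 3.33
position: [0.4724, -0.2827, 0.0074]
eef_rot: [0.0, 0.996, 0.09, 0.001]
force: [0.5, 0.1, 0.9]
gripper_width: 0.678
```

Emit:
drive_tool:
  targets: "0 0 0 0 0 0; 0 0 0 0 0 0; 0 0 0 0 0 0; 0 0 0 0 0 0"

```text
clock: 3.67
position: [0.4718, -0.2824, 0.0065]
eef_rot: [0.0, 0.996, 0.09, 0.0]
force: [0.0, -0.2, 0.1]
gripper_width: 0.398
```

```bash
python3 go.py .4727 -.2814 .004 .181
```

```text
t 3.67 pos [ 0.4718 -0.2824  0.0065] yaw 0.1801 tilt [ 0. -0.] F [ 0.  -0.2  0.1] M [0.02 0.01 0.05] w 0.398 q [ 0.51  0.46 -0.11  2.02  0.08  0.67 -1.04]
shift cm [ 0.1  -0.08  0.25] turn [ 0.   -0.01 -0.05]
```

Emit:
drive_tool:
  targets: "0.1 0 0.35 0 0 0; 0 0 0 0 0 0; 0 0 0 0 0 0; 0 0 0 0 0 0; 0 0 0 0 0 0"

```text
clock: 4.08
position: [0.4735, -0.282, 0.0046]
eef_rot: [0.0, 0.996, 0.09, 0.0]
force: [-8.9, 8.9, 38.3]
gripper_width: 0.11
```

Emit:
drive_tool:
  targets: "0 0 0 0 0 0; 0 0 0 0 0 0; 0 0 0 0 0 0; 0 0 0 0 0 0"

```text
clock: 4.42
position: [0.4736, -0.282, 0.0047]
eef_rot: [0.0, 0.996, 0.09, 0.001]
force: [-8.7, 8.5, 36.7]
gripper_width: 0.108
```

```bash
python3 go.py .4727 -.2814 .004 .181
```

```text
t 4.42 pos [ 0.4736 -0.282   0.0047] yaw 0.1804 tilt [ 0.001 -0.   ] F [-8.7  8.5 36.7] M [1.76 2.02 0.02] w 0.108 q [ 0.51  0.46 -0.11  2.02  0.08  0.66 -1.04]
shift cm [-0.08 -0.08  0.07] turn [ 0.03 -0.07 -0.03]
```

Run:
```python
from h import *
s=snapshot("scene"); t=snapshot("top")
out=np.zeros((400,800,3),np.uint8)
a=cv2.resize(s["img"][150:270,160:280],(400,400),interpolation=cv2.INTER_CUBIC); b=cv2.resize(t["img"][160:280,370:490],(400,400),interpolation=cv2.INTER_CUBIC)
out[:,:400]=a; out[:,400:]=b; save("g1.png",out)
```

```text
(no output)
```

View pics/g1.png

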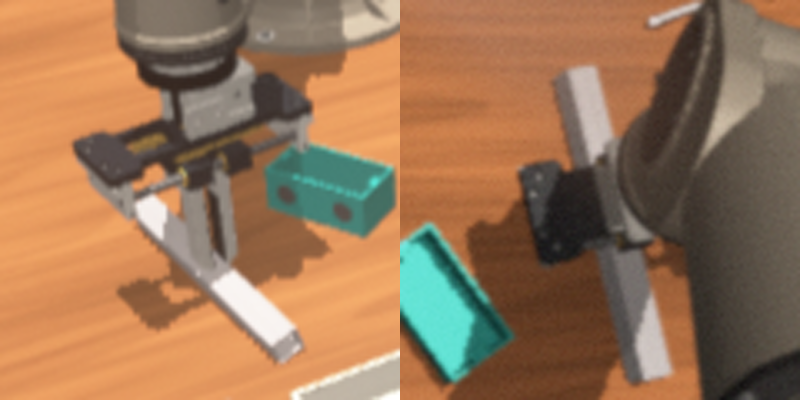

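Run:
```python
from h import *
s=snapshot("scene"); t=snapshot("top")
print(proj(s,[[.4736,-.282,.0047],[.4736,-.282,.024]]))
a=cv2.resize(s["img"][200:265,195:260],(520,520),interpolation=cv2.INTER_LANCZOS4); save("g2.png",a)
for n,w in(("scene",s),("top",t)):
    for d in cut_out("bar",n)[:2]: print(n,d["confidence"],d["location"],d["region"].sum())
```

```text
[[224.87271936 234.45832212]
 [224.11596414 229.06765363]]
scene 0.8 [224.4, 234.9] 610
scene 0.59 [323.8, 230.3] 673
top 0.84 [433.1, 239.8] 860
```

View pics/g2.png

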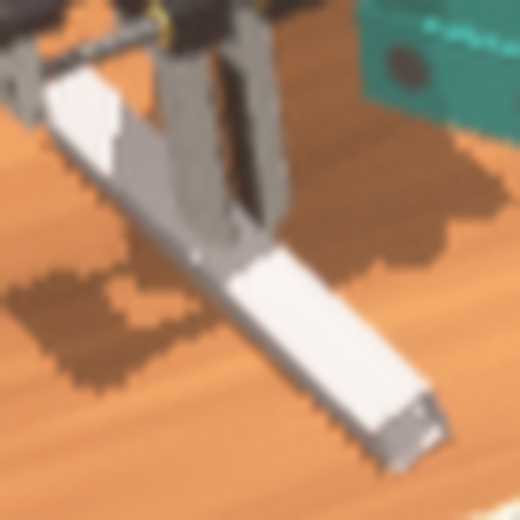

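Run:
```python
from h import *
s=snapshot("scene"); p=np.array([.4736,-.282]); th=.18; Y=np.array([np.sin(th),-np.cos(th)]); X=np.array([np.cos(th),np.sin(th)])
for z in(.0047,.024,.06):
  for o in(-.02,-.012,-.005,.005,.012,.02):
    q=p+Y*o+X*.008; print(z,o,((proj(s,[q[0],q[1],z])[0]-[195,200]+.5)*8).round())
v=[(s,cut_out("bar","scene")[0]["region"].astype(np.float32))]
K=sil(s,BAR,[.4727,-.2814,.181]); m=v[0][1]; print("mask outside old bar",(m*(K<.2)).sum(), "old area",K.sum(), "mask",m.sum())
for c in [(.5897,-.2588,.024),(.594,-.2706-.0,.024)]:
    pass
P=place(boxpts(.12,.12,-.012,.012,0,.024)[:4],[.4727,-.2814,.181]); print(((proj(s,P)-[195,200]+.5)*8).round().tolist())
```

```text
0.0047 -0.02 [304. 268.]
0.0047 -0.012 [284. 277.]
0.0047 -0.005 [267. 285.]
0.0047 0.005 [242. 296.]
0.0047 0.012 [224. 304.]
0.0047 0.02 [204. 313.]
0.024 -0.02 [299. 225.]
0.024 -0.012 [279. 234.]
0.024 -0.005 [261. 242.]
0.024 0.005 [236. 253.]
0.024 0.012 [218. 261.]
0.024 0.02 [197. 270.]
0.06 -0.02 [288. 143.]
0.06 -0.012 [268. 152.]
0.06 -0.005 [250. 159.]
0.06 0.005 [224. 170.]
0.06 0.012 [206. 178.]
0.06 0.02 [185. 187.]
mask outside old bar 17.0 old area 780.4375 mask 658.0
[[398.0, 479.0], [392.0, 424.0], [459.0, 448.0], [454.0, 393.0]]
```

The left fingertip, at about (220,245) in the crop, stands on top of the bar. So the true fingertips are about 19 mm higher than the TCP reading. I'll raise the arm, open the gripper and go lower.

Emit:
drive_tool:
  targets: "0 0 -1 0 0 0; 0 0 -0.5 0 0 0; 0 0 0 0 0 0; 0 0 0 0 0 0; 0 0 0 0 0 0"
  claw: 110

```text
clock: 5.23
position: [0.4726, -0.2822, 0.0175]
eef_rot: [-0.0, 0.996, 0.09, -0.0]
force: [0.2, -0.6, 0.0]
gripper_width: 0.426
```

```bash
python3 go.py .4727 -.2814 -.016 .181
python3 - <<'E'
from h import *
s=snapshot("scene"); t=snapshot("top")
v=[(s,pick("bar","scene",(223,235))),(t,pick("bar","top",(432,232)))]
for w in v:
    if w[1] is not None: print(fit([w],BAR,[.4727,-.2814,.181]))
a=cv2.resize(s["img"][190:255,185:265],(640,520),interpolation=cv2.INTER_LANCZOS4); save("g3.png",a)
E
```

```text
t 5.23 pos [ 0.4726 -0.2822  0.0175] yaw 0.18 tilt [-0.  0.] F [ 0.2 -0.6  0. ] M [-0.    0.01 -0.  ] w 0.426 q [ 0.51  0.44 -0.11  2.01  0.08  0.69 -1.04]
shift cm [ 0.03 -0.07  3.35] turn [-0.01  0.02 -0.06]
(array([ 0.47317424, -0.28198143,  0.19027514]), np.float64(0.17271900177001953))
(array([ 0.47218005, -0.2820392 ,  0.17191129]), np.float64(0.3328648805618286))
```

Emit:
drive_tool:
  targets: "0 0 0.9 0 0 0; 0 0 0.9 0 0 0; 0 0 0 0 0 0"

```text
clock: 5.68
position: [0.4717, -0.2816, -0.0023]
eef_rot: [-0.001, 0.996, 0.09, -0.001]
force: [-0.1, -1.0, 0.0]
gripper_width: 0.569
```

Emit:
drive_tool:
  targets: "0 0 0.7 0 0 0; 0 0 0.4 0 0 0; 0 0 0.2 0 0 0; 0 0 0 0 0 0"

```text
clock: 6.02
position: [0.4725, -0.282, -0.0137]
eef_rot: [-0.0, 0.996, 0.09, -0.0]
force: [0.7, 0.1, 0.3]
gripper_width: 0.57
```

Emit:
drive_tool:
  targets: "0 0 0.1 0 0 0; 0 0 0 0 0 0; 0 0 0 0 0 0; 0 0 0 0 0 0; 0 0 0 0 0 0"
  claw: 255
  newtons: 55

```text
clock: 6.43
position: [0.4729, -0.2821, -0.0139]
eef_rot: [0.0, 0.996, 0.09, 0.0]
force: [0.4, -4.1, 4.7]
gripper_width: 0.253
```

Emit:
drive_tool:
  targets: "0 0 0 0 0 0; 0 0 0 0 0 0; 0 0 0 0 0 0; 0 0 0 0 0 0"

```text
clock: 6.77
position: [0.4729, -0.2822, -0.0139]
eef_rot: [0.0, 0.996, 0.09, 0.0]
force: [-2.3, 1.4, 5.9]
gripper_width: 0.248
```

```bash
python3 go.py .4727 -.2814 .10 2.395
```

```text
t 6.77 pos [ 0.4729 -0.2822 -0.0139] yaw 0.1801 tilt [ 0. -0.] F [-2.3  1.4  5.9] M [ 0.33  0.3  -0.03] w 0.248 q [ 0.51  0.49 -0.11  2.03  0.09  0.63 -1.05]
shift cm [ -0.    -0.08 -11.39] turn [ 2.000e-02 -0.000e+00 -1.269e+02]
```

Emit:
drive_tool:
  targets: "0 0 -2 0 0 0; 0 0 -3.5 0 0 0; 0 0 -3.5 0 0 0; 0 0 -2.4 0 0 -6.9; 0 0 0 0 0 -7"

```text
clock: 7.18
position: [0.475, -0.2833, 0.1046]
eef_rot: [0.002, 0.977, 0.212, 0.002]
force: [1.8, -0.3, -3.5]
gripper_width: 0.248
```

Emit:
drive_tool:
  targets: "0 0 0 0 0 -7; 0 0 0 0 0 -7; 0 0 0 0 0 -7; 0 0 0 0 0 -7; 0 0 0 0 0 -7"

```text
clock: 7.6
position: [0.4723, -0.2821, 0.0995]
eef_rot: [-0.0, 0.868, 0.497, -0.0]
force: [0.3, -0.6, -2.4]
gripper_width: 0.252
```

Emit:
drive_tool:
  targets: "0 0 0 0 0 -7; 0 0 0 0 0 -7; 0 0 0 0 0 -7; 0 0 0 0 0 -7; 0 0 0 0 0 -7"

```text
clock: 8.02
position: [0.4723, -0.2821, 0.0994]
eef_rot: [-0.0, 0.678, 0.735, -0.0]
force: [-1.1, -0.4, -4.1]
gripper_width: 0.246
```

Emit:
drive_tool:
  targets: "0 0 0 0 0 -7; 0 0 0 0 0 -7; 0 0 0 0 0 -7; 0 0 0 0 0 -7; 0 0 0 0 0 0"

```text
clock: 8.43
position: [0.4723, -0.2822, 0.0994]
eef_rot: [-0.0, 0.48, 0.877, 0.0]
force: [0.2, 0.1, -3.4]
gripper_width: 0.252
```

```bash
python3 go.py .489 .2312 .1 2.395
```

```text
t 8.43 pos [ 0.4723 -0.2822  0.0994] yaw 2.1393 tilt [-0.001  0.001] F [ 0.2  0.1 -3.4] M [ 0.   -0.09 -0.07] w 0.252 q [ 0.84  0.36 -0.51  1.94  0.22  0.89  0.79]
shift cm [ 4.236e+01  2.905e+01 -3.000e-02] turn [-1.000e-02 -5.000e-02 -1.465e+01]
```

Emit:
drive_tool:
  targets: "0 0 0 0 0 -7; 0 0 0 0 0 -7; 2.5 2.8 0 0 0 0; 2.5 2.8 0 0 0 0; 2.5 2.8 0 0 0 0"

```text
clock: 8.85
position: [0.4762, -0.1687, 0.0996]
eef_rot: [-0.0, 0.376, 0.927, 0.0]
force: [2.1, 0.4, -4.5]
gripper_width: 0.251
```

Emit:
drive_tool:
  targets: "2.5 2.8 0 0 0 0; 2.5 2.8 0 0 0 0; 2.5 2.8 0 0 0 0; 2.5 2.8 0 0 0 0; 2.5 2.8 0 0 0 0"

```text
clock: 9.27
position: [0.4829, 0.0195, 0.0999]
eef_rot: [0.0, 0.375, 0.927, -0.0]
force: [1.5, 0.7, -3.0]
gripper_width: 0.255
```

Emit:
drive_tool:
  targets: "2.5 2.8 0 0 0 0; 2.5 2.8 0 0 0 0; 2.5 2.8 0 0 0 0; 2 2.2 0 0 0 0; 0 0 0 0 0 0"

```text
clock: 9.68
position: [0.4875, 0.1669, 0.1003]
eef_rot: [-0.0, 0.372, 0.928, 0.002]
force: [-1.3, 0.8, -3.2]
gripper_width: 0.253
```

```bash
python3 go.py .489 .2312 .056 2.395
```

```text
t 9.68 pos [0.4875 0.1669 0.1003] yaw 2.3791 tilt [0.001 0.003] F [-1.3  0.8 -3.2] M [ 0.03 -0.05 -0.01] w 0.253 q [ 0.17  0.35 -0.74  2.01  0.3   0.89  0.08]
shift cm [4.32 4.74 4.45] turn [ 0.17 -0.1  -0.91]
```

Emit:
drive_tool:
  targets: "1.5 1.6 0 0 0 -0.9; 1.5 1.6 0 0 0 0; 1.3 1.5 0 0 0 0; 0 0 0 0 0 0; 0 0 0 0 0 0"

```text
clock: 10.1
position: [0.4885, 0.2247, 0.0996]
eef_rot: [-0.0, 0.366, 0.93, -0.0]
force: [1.3, -0.3, -3.8]
gripper_width: 0.253
```

```bash
python3 go.py .489 .2312 .056 2.395
```

```text
t 10.1 pos [0.4885 0.2247 0.0996] yaw 2.3915 tilt [-0.001  0.   ] F [ 1.3 -0.3 -3.8] M [-0.06 -0.11  0.  ] w 0.253 q [ 0.06  0.39 -0.74  1.96  0.33  0.92 -0.03]
shift cm [0.4  0.51 4.36] turn [-0.02 -0.04 -0.2 ]
```

Emit:
drive_tool:
  targets: "0.4 0.5 0 0 0 0; 0 0 2 0 0 0; 0 0 1.5 0 0 0; 0 0 0.8 0 0 0; 0 0 0 0 0 0"

```text
clock: 10.52
position: [0.4886, 0.2292, 0.0554]
eef_rot: [-0.001, 0.366, 0.93, -0.001]
force: [-0.6, 0.5, -3.2]
gripper_width: 0.251
```

```bash
python3 go.py .489 .2312 .056 2.395
cat > look.py <<'E'
from h import *
import sys
from scipy.spatial.transform import Rotation as Rn
S={n:snapshot(n) for n in("scene","top")}
o=env.get_obs(); M=Rn.from_quat(np.roll(o["eef_rot"],-1)).as_matrix(); p=o["position"]; yaw=np.arctan2(M[1,0],M[0,0])
zc=p[2]+.0259; q=[p[0],p[1],yaw]
B=[boxpts(-.12,.12,-.012,.012,zc-.012,zc+.012)]
for n in S:
    for d in cut_out("bar",n)[:2]:
        print(n,round(d["confidence"],2),np.round(d["location"]),d["region"].sum(),"expect",proj(S[n],[p[0],p[1],zc])[0].round())
        if np.hypot(*(np.array(d["location"])-proj(S[n],[p[0],p[1],zc])[0]))<35: print("  fit",fit([(S[n],d["region"].astype(np.float32))],B,q))
def crop(n,c0,r0,w,h,k):
    s=S[n]; im=cv2.resize(np.ascontiguousarray(s["img"][r0:r0+h,c0:c0+w]),None,fx=k,fy=k,interpolation=cv2.INTER_CUBIC)
    def line(P,q,col):
        pp=(proj(s,place(np.array(P,float),q))-[c0,r0]+.5)*k; cv2.polylines(im,[pp.astype(np.int32)],True,col,1,cv2.LINE_AA)
    for z in(zc-.012,zc+.012): line([[-.12,-.012,z],[.12,-.012,z],[.12,.012,z],[-.12,.012,z]],q,(255,0,255))
    return im
A=crop("top",215,125,100,100,4); C=crop("scene",330,160,80,80,5)
save(sys.argv[1],np.hstack([A,C]))
E
python3 look.py i1.png
```

```text
t 10.52 pos [0.4886 0.2292 0.0554] yaw 2.3913 tilt [-0.002 -0.001] F [-0.6  0.5 -3.2] M [-0.   -0.11 -0.01] w 0.251 q [ 0.02  0.46 -0.71  1.99  0.39  0.84 -0.09]
shift cm [ 0.11  0.18 -0.06] turn [-0.14 -0.06 -0.21]
scene 0.78 [369. 174.] 281 expect [376. 171.]
  fit (array([0.48774983, 0.22893649, 2.40497877]), np.float64(0.17074525356292725))
scene 0.69 [236. 295.] 825 expect [376. 171.]
top 0.72 [250. 192.] 308 expect [224. 219.]
```

View pics/i1.png

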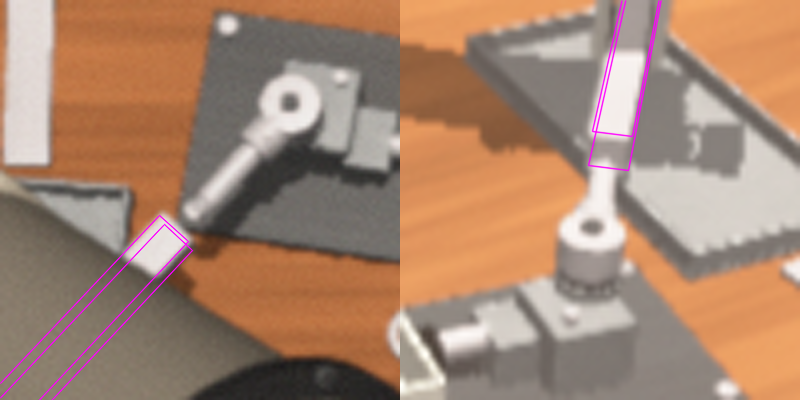

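The crop shows the tube end at about (176,229) against the stub tip at (195,212). They line up within about 2 mm in both views, so I'll insert in small steps and watch the force.

Emit:
drive_tool:
  targets: "-0.8 0 -0.05 0 0 -0.2; -0.8 0 0 0 0 0; -0.8 0 0 0 0 0; -0.4 0 0 0 0 0; 0 0 0 0 0 0"

```text
clock: 11.13
position: [0.5111, 0.21, 0.0574]
eef_rot: [0.0, 0.365, 0.931, -0.0]
force: [0.2, 0.1, -3.4]
gripper_width: 0.248
```

```bash
python3 go.py .540 .1837 .0561 2.395
```

```text
t 11.13 pos [0.5111 0.21   0.0574] yaw 2.3945 tilt [ 0. -0.] F [ 0.2  0.1 -3.4] M [-0.   -0.16 -0.01] w 0.248 q [ 0.06  0.47 -0.7   1.96  0.4   0.85 -0.03]
shift cm [-3.91  0.04  0.13] turn [ 0.    0.02 -0.03]
```

Emit:
drive_tool:
  targets: "-0.6 0 0.1 0 0 0; -0.6 0 0 0 0 0; 0 0 0 0 0 0"

```text
clock: 11.38
position: [0.5197, 0.2021, 0.0563]
eef_rot: [0.0, 0.364, 0.931, -0.0]
force: [0.1, -0.5, -2.6]
gripper_width: 0.248
```

Emit:
drive_tool:
  targets: "-0.5 0 0 0 0 0; -0.5 0 0 0 0 0; 0 0 0 0 0 0"

```text
clock: 11.63
position: [0.527, 0.1955, 0.0564]
eef_rot: [0.0, 0.364, 0.931, -0.0]
force: [0.0, -0.9, -4.7]
gripper_width: 0.251
```

```bash
python3 go.py .540 .1837 .0561 2.395
```

```text
t 11.63 pos [0.527  0.1955 0.0564] yaw 2.3957 tilt [ 0. -0.] F [ 0.  -0.9 -4.7] M [-0.04 -0.14  0.03] w 0.251 q [ 0.08  0.48 -0.69  1.94  0.4   0.86  0.  ]
shift cm [-1.76  0.02  0.03] turn [0.   0.02 0.04]
```

Emit:
drive_tool:
  targets: "-0.6 0 0 0 0 0; -0.5 0 0 0 0 0; -0.2 0 0 0 0 0; 0 0 0 0 0 0"

```text
clock: 11.97
position: [0.5362, 0.1869, 0.0563]
eef_rot: [0.0, 0.364, 0.931, -0.0]
force: [0.6, 0.0, -2.7]
gripper_width: 0.25
```

Emit:
drive_tool:
  targets: "-0.2 0 0 0 0 0; 0 0 0 0 0 0"

```text
clock: 12.13
position: [0.5373, 0.186, 0.0564]
eef_rot: [-0.0, 0.364, 0.931, 0.0]
force: [0.1, 0.3, -3.9]
gripper_width: 0.25
```

Emit:
drive_tool:
  targets: "-0.15 0 0 0 0 0; 0 0 0 0 0 0"

```text
clock: 12.3
position: [0.5384, 0.1851, 0.0564]
eef_rot: [0.0, 0.364, 0.931, 0.0]
force: [-0.8, -0.8, -3.5]
gripper_width: 0.249
```

Emit:
drive_tool:
  targets: "-0.15 0 0 0 0 0; 0 0 0 0 0 0"

```text
clock: 12.47
position: [0.5387, 0.1848, 0.0563]
eef_rot: [-0.001, 0.364, 0.932, 0.0]
force: [-2.6, 2.9, -2.8]
gripper_width: 0.253
```

Emit:
drive_tool:
  targets: "-0.12 0 0 0 0 0; 0 0 0 0 0 0"

```text
clock: 12.63
position: [0.5389, 0.1847, 0.0563]
eef_rot: [-0.001, 0.363, 0.932, 0.0]
force: [-7.2, 6.5, -1.2]
gripper_width: 0.248
```

```bash
python3 go.py .540 .1837 .0561 2.395
```

```text
t 12.63 pos [0.5389 0.1847 0.0563] yaw 2.398 tilt [-0.002  0.001] F [-7.2  6.5 -1.2] M [ 1.31  1.41 -0.07] w 0.248 q [ 0.1   0.49 -0.69  1.92  0.4   0.87  0.03]
shift cm [-0.15 -0.    0.02] turn [-0.01 -0.12  0.17]
```

Contact with the collar is about 10 N axially at r≈0.157, so the tube is home. I'll back off a touch and start swinging.

```bash
cat > sw.py <<'E'
from h import *
from scipy.spatial.transform import Rotation as Rn
o=env.get_obs(); M=Rn.from_quat(np.roll(o["eef_rot"],-1)).as_matrix(); p=o["position"]; yaw=np.arctan2(M[1,0],M[0,0])%(2*np.pi)
d=p[:2]-[.6536,.0790]; r=np.hypot(*d); a=np.arctan2(d[1],d[0])%(2*np.pi); u=d/r; t=np.array([-u[1],u[0]]); F=np.array(o["force"])
print("t %.2f r %.4f ang %.3f yaw %.3f yaw-ang(deg) %.2f z %.4f | Fr %.1f Ft %.1f Fz %.1f Mz %.2f w %.3f"%(o["clock"],r,a,yaw,np.degrees(yaw-a),p[2],F[:2]@u,F[:2]@t,F[2],o["moment"][2],o["gripper_width"]),"tilt",M[:2,2].round(3),"q",np.round(o["joint_positions"],2))
E
python3 sw.py
```

```text
t 12.63 r 0.1560 ang 2.397 yaw 2.398 yaw-ang(deg) 0.08 z 0.0563 | Fr 9.7 Ft 0.1 Fz -1.2 Mz -0.07 w 0.248 tilt [-0.002  0.001] q [ 0.1   0.49 -0.69  1.92  0.4   0.87  0.03]
```

Emit:
drive_tool:
  targets: "0.2 -0.8 0 0 0 -3; 0 -0.8 0 0 0 -3; -0.02 -0.82 0 0 0 -3; -0.02 -0.82 0 0 0 -3; 0 0 0 0 0 0"

```text
clock: 13.05
position: [0.5185, 0.1584, 0.0564]
eef_rot: [-0.0, 0.263, 0.965, -0.0]
force: [-1.2, 4.8, -3.1]
gripper_width: 0.25
```

```bash
python3 sw.py
```

```text
t 13.05 r 0.1568 ang 2.610 yaw 2.609 yaw-ang(deg) -0.08 z 0.0564 | Fr 3.5 Ft -3.6 Fz -3.1 Mz 0.31 w 0.250 tilt [-0. -0.] q [ 0.19  0.47 -0.75  1.98  0.42  0.85  0.25]
```

Emit:
drive_tool:
  targets: "-0.02 -0.82 0 0 0 -3; -0.02 -0.82 0 0 0 -3; -0.02 -0.82 0 0 0 -3; -0.02 -0.82 0 0 0 -3; -0.02 -0.82 0 0 0 -3"

```text
clock: 13.47
position: [0.5029, 0.1227, 0.0566]
eef_rot: [-0.0, 0.136, 0.991, 0.001]
force: [-1.7, 6.4, -4.1]
gripper_width: 0.253
```

```bash
python3 sw.py
```

```text
t 13.47 r 0.1569 ang 2.859 yaw 2.869 yaw-ang(deg) 0.57 z 0.0566 | Fr 3.5 Ft -5.7 Fz -4.1 Mz 0.02 w 0.253 tilt [0.    0.002] q [ 0.31  0.45 -0.82  2.03  0.44  0.84  0.54]
```

Emit:
drive_tool:
  targets: "-0.02 -0.82 0 0 0 -3; -0.02 -0.82 0 0 0 -3; -0.02 -0.82 0 0 0 -2.5; -0.02 -0.82 0 0 0 -3; -0.02 -0.82 0 0 0 -3"

```text
clock: 13.88
position: [0.4965, 0.0824, 0.0565]
eef_rot: [-0.0, 0.009, 1.0, 0.001]
force: [-5.3, 7.1, -2.6]
gripper_width: 0.247
```

```bash
python3 sw.py
```

```text
t 13.88 r 0.1572 ang 3.120 yaw 3.123 yaw-ang(deg) 0.15 z 0.0565 | Fr 5.4 Ft -7.0 Fz -2.6 Mz 0.22 w 0.247 tilt [-0.001  0.002] q [ 0.44  0.45 -0.88  2.06  0.46  0.84  0.84]
```

Emit:
drive_tool:
  targets: "0 -0.82 0 0 0 -3; -0.02 -0.82 0 0 0 -3; -0.02 -0.82 0 0 0 -3; 0 0 0 0 0 0"

```text
clock: 14.22
position: [0.4978, 0.0559, 0.0562]
eef_rot: [-0.001, -0.068, 0.998, 0.0]
force: [-4.1, 4.3, -2.4]
gripper_width: 0.25
```

```bash
python3 sw.py
```

```text
t 14.22 r 0.1575 ang 3.289 yaw 3.279 yaw-ang(deg) -0.59 z 0.0562 | Fr 3.5 Ft -4.9 Fz -2.4 Mz 0.51 w 0.250 tilt [-0.001  0.   ] q [ 0.51  0.46 -0.91  2.06  0.48  0.85  1.03]
```

Emit:
drive_tool:
  targets: "0 -0.82 0 0 0 -3.4; -0.02 -0.82 0 0 0 -3; 0 0 0 0 0 0"

```text
clock: 14.47
position: [0.5011, 0.0394, 0.0562]
eef_rot: [-0.0, -0.123, 0.992, -0.0]
force: [-1.7, 0.8, -3.6]
gripper_width: 0.248
```

```bash
python3 sw.py
```

```text
t 14.47 r 0.1575 ang 3.395 yaw 3.389 yaw-ang(deg) -0.39 z 0.0562 | Fr 1.4 Ft -1.2 Fz -3.6 Mz 0.14 w 0.248 tilt [-0.001 -0.   ] q [ 0.56  0.47 -0.93  2.06  0.5   0.86  1.16]
```

Emit:
drive_tool:
  targets: "0 -0.55 0 0 0 -2; 0 0 0 0 0 0"

```text
clock: 14.63
position: [0.5025, 0.0346, 0.0563]
eef_rot: [-0.0, -0.14, 0.99, -0.0]
force: [-1.5, -0.0, -3.7]
gripper_width: 0.251
```

```bash
python3 sw.py
```

```text
t 14.63 r 0.1574 ang 3.427 yaw 3.422 yaw-ang(deg) -0.32 z 0.0563 | Fr 1.4 Ft -0.4 Fz -3.7 Mz 0.06 w 0.251 tilt [-0. -0.] q [ 0.57  0.47 -0.94  2.06  0.5   0.86  1.2 ]
```

Emit:
drive_tool:
  targets: "0 -0.27 0 0 0 -1; 0 0 0 0 0 0"

```text
clock: 14.8
position: [0.5033, 0.0322, 0.0564]
eef_rot: [-0.0, -0.149, 0.989, -0.0]
force: [-1.5, -0.2, -3.4]
gripper_width: 0.249
```

Emit:
drive_tool:
  targets: "0 -0.27 0 0 0 -1; 0 0 0 0 0 0"

```text
clock: 14.97
position: [0.5042, 0.0295, 0.0564]
eef_rot: [0.0, -0.158, 0.987, -0.0]
force: [-0.6, -0.2, -4.1]
gripper_width: 0.247
```

```bash
python3 sw.py
python3 - <<'E'
from h import *
t=snapshot("top"); s=snapshot("scene")
A=cv2.resize(t["img"][120:210,260:370],(440,360),interpolation=cv2.INTER_CUBIC); B=cv2.resize(s["img"][180:270,300:390],(360,360),interpolation=cv2.INTER_CUBIC)
save("l1.png",np.hstack([A,B]))
E
```

```text
t 14.97 r 0.1574 ang 3.462 yaw 3.460 yaw-ang(deg) -0.09 z 0.0564 | Fr 0.6 Ft -0.0 Fz -4.1 Mz -0.10 w 0.247 tilt [ 0. -0.] q [ 0.59  0.47 -0.95  2.05  0.51  0.86  1.24]
```

View pics/l1.png

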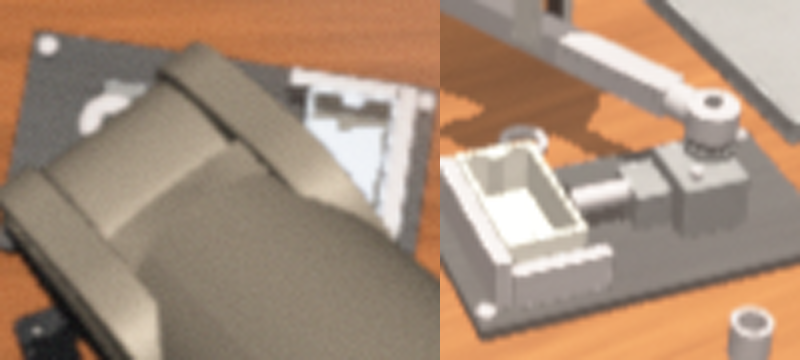

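The view shows the box at (520,205) up against the fence with the pad pressing on it, and the tube still home on the stub. The lever feels slack, so I'll go on gently to the stop.

Emit:
drive_tool:
  targets: "0 -0.27 0 0 0 -1; 0 0 0 0 0 0"

```text
clock: 15.23
position: [0.5049, 0.0269, 0.0564]
eef_rot: [-0.0, -0.168, 0.986, -0.0]
force: [-1.1, -0.1, -3.5]
gripper_width: 0.254
```

Emit:
drive_tool:
  targets: "0 -0.27 0 0 0 -1; 0 0 0 0 0 0"

```text
clock: 15.4
position: [0.5056, 0.0246, 0.0563]
eef_rot: [-0.0, -0.176, 0.984, 0.0]
force: [-3.3, 2.5, -2.9]
gripper_width: 0.252
```

```bash
python3 sw.py
```

```text
t 15.40 r 0.1577 ang 3.494 yaw 3.496 yaw-ang(deg) 0.14 z 0.0563 | Fr 2.2 Ft -3.5 Fz -2.9 Mz 0.14 w 0.252 tilt [-0.  0.] q [ 0.6   0.48 -0.95  2.05  0.52  0.87  1.28]
```

Emit:
drive_tool:
  targets: "0 -0.15 0 0 0 -0.5; 0 0 0 0 0 0"

```text
clock: 15.57
position: [0.5059, 0.0238, 0.0563]
eef_rot: [-0.0, -0.18, 0.984, 0.0]
force: [-5.1, 4.1, -3.2]
gripper_width: 0.243
```

```bash
python3 sw.py
```

```text
t 15.57 r 0.1577 ang 3.499 yaw 3.504 yaw-ang(deg) 0.28 z 0.0563 | Fr 3.4 Ft -5.6 Fz -3.2 Mz 0.07 w 0.243 tilt [-0.     0.001] q [ 0.61  0.48 -0.95  2.05  0.52  0.87  1.29]
```

Emit:
drive_tool:
  targets: "0.1 0.25 0 0 0 0.8; 0 0 0 0 0 0"

```text
clock: 15.73
position: [0.5045, 0.0257, 0.0566]
eef_rot: [0.0, -0.173, 0.985, 0.0]
force: [-0.3, -0.6, -3.6]
gripper_width: 0.247
```

Emit:
drive_tool:
  targets: "0.4 0 0 0 0 0; 0.6 0 0 0 0 0; 0 0 0 0 0 0"

```text
clock: 15.98
position: [0.4938, 0.0212, 0.0563]
eef_rot: [-0.0, -0.173, 0.985, -0.0]
force: [-0.6, 1.6, -3.7]
gripper_width: 0.25
```

```bash
python3 sw.py
```

```text
t 15.98 r 0.1699 ang 3.489 yaw 3.489 yaw-ang(deg) 0.04 z 0.0563 | Fr 0.0 Ft -1.7 Fz -3.7 Mz 0.11 w 0.250 tilt [-0.001 -0.001] q [ 0.62  0.46 -0.96  2.08  0.51  0.85  1.28]
```

Emit:
drive_tool:
  targets: "0.8 0.05 0 0 0 0; 1 0 0 0 0 0; 1 0 0 0 0 0; 1 0 0 0 0 0; 1 0 0 0 0 0"

```text
clock: 16.4
position: [0.4484, 0.0054, 0.0564]
eef_rot: [-0.0, -0.173, 0.985, -0.0]
force: [0.5, 0.1, -3.8]
gripper_width: 0.249
```

Emit:
drive_tool:
  targets: "0.5 0 0 0 0 0; 0 0 0 0 0 0"

```text
clock: 16.57
position: [0.4437, 0.0033, 0.0564]
eef_rot: [-0.0, -0.173, 0.985, -0.0]
force: [-0.7, 1.1, -2.3]
gripper_width: 0.249
```

```bash
python3 sw.py
```

```text
t 16.57 r 0.2231 ang 3.488 yaw 3.489 yaw-ang(deg) 0.06 z 0.0564 | Fr 0.3 Ft -1.2 Fz -2.3 Mz -0.02 w 0.249 tilt [-0.    -0.001] q [ 0.71  0.39 -1.    2.18  0.46  0.8   1.33]
```

Emit:
drive_tool:
  targets: "0 0 -2 0 0 0; 0 0 -2 0 0 0; 0 0 -1.5 0 0 0; 0 0 0 0 0 6.4; 0 0 0 0 0 6.4"

```text
clock: 16.98
position: [0.446, 0.0042, 0.1124]
eef_rot: [0.001, -0.059, 0.998, -0.0]
force: [0.6, -0.3, -3.5]
gripper_width: 0.251
```

Emit:
drive_tool:
  targets: "0 0 0 0 0 6.4; 0 0 0 0 0 6.3; 0 0 0 0 0 0"

```text
clock: 17.23
position: [0.4454, 0.0044, 0.1117]
eef_rot: [0.0, 0.052, 0.999, -0.0]
force: [-0.7, 0.3, -3.6]
gripper_width: 0.252
```

```bash
python3 go.py .481 .2697 .11 3.044
```

```text
t 17.23 pos [0.4454 0.0044 0.1117] yaw 3.0385 tilt [ 0.001 -0.   ] F [-0.7  0.3 -3.6] M [-0.01 -0.18  0.03] w 0.252 q [ 0.73  0.26 -0.99  2.13  0.29  0.88  1.05]
shift cm [-0.81 26.76  0.17] turn [-0.    0.04 -0.32]
```

Emit:
drive_tool:
  targets: "-0.1 3 0 0 0 0; -0.1 3 0 0 0 0; -0.1 3 0 0 0 0; -0.1 3 0 0 0 0; -0.1 3 0 0 0 0"

```text
clock: 17.65
position: [0.4648, 0.1546, 0.1115]
eef_rot: [0.0, 0.047, 0.999, 0.0]
force: [0.6, -0.1, -3.1]
gripper_width: 0.248
```

Emit:
drive_tool:
  targets: "-0.1 3 0 0 0 0; -0.1 3 0 0 0 0; -0.1 3 0 0 0 0; -0.1 2.7 0 0 0 0; 0 0 0 0 0 0"

```text
clock: 18.07
position: [0.4796, 0.2753, 0.1119]
eef_rot: [0.0, 0.044, 0.999, 0.002]
force: [-1.4, -0.2, -3.5]
gripper_width: 0.248
```

```bash
python3 go.py .481 .2697 .0 3.044
```

```text
t 18.07 pos [0.4796 0.2753 0.1119] yaw 3.053 tilt [0.    0.004] F [-1.4 -0.2 -3.5] M [-0.03  0.02  0.04] w 0.248 q [ 0.12  0.47 -0.96  1.91  0.45  0.99  0.45]
shift cm [-0.19 -0.6  11.19] turn [ 0.24 -0.01  0.52]
```

Emit:
drive_tool:
  targets: "-0.2 -0.5 2 0 0 0.5; 0 0 2.5 0 0 0; 0 0 2.5 0 0 0; 0 0 2 0 0 0; 0 0 0.8 0 0 0"

```text
clock: 18.48
position: [0.4803, 0.2634, 0.0109]
eef_rot: [-0.001, 0.051, 0.999, -0.0]
force: [-0.4, -0.9, -3.5]
gripper_width: 0.249
```

Emit:
drive_tool:
  targets: "0 0 0.5 0 0 0; 0 0 0.4 0 0 0; 0 0 0.3 0 0 0; 0 0 0 0 0 0"

```text
clock: 18.82
position: [0.4818, 0.2642, 0.0018]
eef_rot: [0.0, 0.053, 0.999, 0.0]
force: [0.1, -0.5, -2.3]
gripper_width: 0.252
```

```bash
python3 go.py .481 .2697 -.0099 3.044
```

```text
t 18.82 pos [0.4818 0.2642 0.0018] yaw 3.0359 tilt [0.001 0.   ] F [ 0.1 -0.5 -2.3] M [ 0.01 -0.13 -0.09] w 0.252 q [ 0.04  0.6  -0.83  1.99  0.61  0.82  0.31]
shift cm [0.13 0.54 1.17] turn [ 0.03  0.04 -0.46]
```

Emit:
drive_tool:
  targets: "0.1 0.5 0.4 0 0 0; 0 0 0.3 0 0 0; 0 0 0.2 0 0 0; 0 0 0.1 0 0 0; 0 0 0 0 0 0"

```text
clock: 19.23
position: [0.4809, 0.2689, -0.0087]
eef_rot: [-0.0, 0.053, 0.999, -0.0]
force: [0.4, -0.4, -4.0]
gripper_width: 0.251
```

Emit:
drive_tool:
  targets: "0 0 0.15 0 0 0; 0 0 0 0 0 0"

```text
clock: 19.4
position: [0.481, 0.2691, -0.0099]
eef_rot: [0.0, 0.053, 0.999, -0.0]
force: [-0.5, -1.2, -1.9]
gripper_width: 0.252
```

```bash
python3 go.py .481 .2697 -.0099 3.044
```

```text
t 19.4 pos [ 0.481   0.2691 -0.0099] yaw 3.0354 tilt [ 0. -0.] F [-0.5 -1.2 -1.9] M [ 0.   -0.11 -0.01] w 0.252 q [ 0.02  0.62 -0.82  1.99  0.63  0.8   0.29]
shift cm [ 0.01  0.06 -0.  ] turn [ 0.    0.02 -0.49]
```

Emit:
drive_tool:
  targets: "0 0 0.1 0 0 0; 0 0 0 0 0 0"

```text
clock: 19.57
position: [0.4811, 0.2691, -0.01]
eef_rot: [0.0, 0.053, 0.999, -0.0]
force: [-6.9, -5.7, 24.1]
gripper_width: 0.25
```

Emit:
drive_tool:
  targets: "0 0 0 0 0 0; 0 0 0 0 0 0; 0 0 0 0 0 0; 0 0 0 0 0 0; 0 0 0 0 0 0"
  claw: 110

```text
clock: 19.98
position: [0.481, 0.2691, -0.0111]
eef_rot: [-0.0, 0.053, 0.999, 0.0]
force: [1.2, 0.5, 0.2]
gripper_width: 0.551
```

Emit:
drive_tool:
  targets: "0 0 -1 0 0 0; 0 0 -2 0 0 0; 0 0 -3.5 0 0 0; 0 0 -3.5 0 0 0; 0 0 -3.5 0 0 0"

```text
clock: 20.4
position: [0.4802, 0.2692, 0.1259]
eef_rot: [-0.0, 0.053, 0.999, 0.0]
force: [1.7, 0.1, -0.2]
gripper_width: 0.566
```

```bash
python3 go.py .481 .2697 .15 3.044
```

```text
t 20.4 pos [0.4802 0.2692 0.1259] yaw 3.0363 tilt [-0.001  0.   ] F [ 1.7  0.1 -0.2] M [ 0.11 -0.18 -0.02] w 0.566 q [ 0.14  0.45 -0.97  1.9   0.43  1.02  0.46]
shift cm [-0.07  0.05 -2.41] turn [ 0.01 -0.05 -0.44]
```

Emit:
drive_tool:
  targets: "0 0 -3.5 0 0 0; 0 0 -3.5 0 0 0; 0 0 0 0 0 0; 0 0 0 0 0 0"

```text
clock: 20.73
position: [0.4817, 0.2695, 0.1963]
eef_rot: [0.002, 0.053, 0.999, 0.001]
force: [0.0, -0.0, -0.5]
gripper_width: 0.571
```

Run:
```python
from h import *
s=snapshot("scene"); t=snapshot("top")
for n,w in(("scene",s),("top",t)):
    for d in cut_out("bar",n)[:3]: print(n,round(d["confidence"],2),np.round(d["location"]),d["region"].sum(),ray(w,d["location"],.022)[0].round(3))
B=[boxpts(-.12,.12,-.012,.012,.004,.028)]
c=proj(s,[.481,.269,.016])[0]; m=pick("bar","scene",c)
if m is not None: print("fit",fit([(s,m)],B,[.481,.269,3.036]))
m=pick("work_box","scene",(322,230)); qf=[.6536,.0786,-.167]
for y in(-.145,-.142,-.138):
    X=[boxpts(-.052,.052,y-.028,y+.028,.012,.056)]; a=sil(s,X,qf); print(y,"IoU",np.minimum(a,m).sum()/np.maximum(a,m).sum())
A=cv2.resize(t["img"][120:280,180:380],(500,400),interpolation=cv2.INTER_CUBIC); C=cv2.resize(s["img"][150:270,300:390],(300,400),interpolation=cv2.INTER_CUBIC)
save("e1.png",np.hstack([A,C]))
```

```text
scene 0.69 [379. 191.] 514 [0.518 0.23  0.022]
scene 0.44 [380. 194.] 1756 [0.533 0.222 0.022]
top 0.65 [218. 180.] 77 [0.6   0.26  0.022]
fit (array([0.48125487, 0.26893176, 3.03006057]), np.float64(0.0977703332901001))
-0.145 IoU 0.67631686
-0.142 IoU 0.67720217
-0.138 IoU 0.6635845
```

View pics/e1.png

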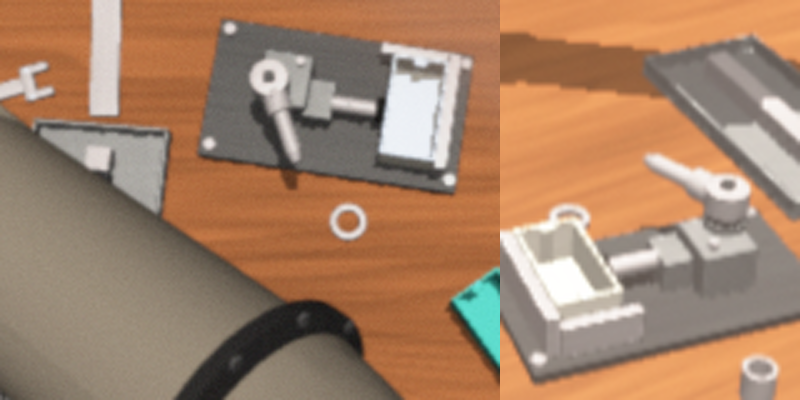

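The picture shows the lever swung over towards the box, with its tip at (292,158). The plunger is extended onto the box, the box is flush with the fence and the tube lies lengthwise in the tray. The bystanders in view are in place, so I'm handing in.

```bash
python3 -c "
from plant import env
print(env.sign_off())"
```

```text
the job is handed in; nothing more can be done
None
```

I clamped the outlet box with the tube, drew the tube off, laid it in the tray and handed the job in; no verdict was reported.

**How it went:**
- **Grasp:** The first grasp failed because the TCP height reading was about 19 mm below the real fingertips, so the fingers closed on top of the tube, pressing with about 38 N. I raised the arm, went lower and gripped the tube at its middle. The cameras showed it had not moved.
- **Fitting the tube:** I slid it onto the stub until it met the collar with about 10 N.
- **Swing:** Resistance peaked at about 7 N at the tube's middle, then fell away. The lever then met its stop at about 5.6 N. I eased off before drawing the tube straight off.
- **Laying down:** I lowered the tube onto the tray floor with about 28 N of contact, then opened the gripper and lifted clear.

**Last checks:**
- **Clamp:** The final pictures show the lever still over on the box's side, the pad on the box and the box against the fence.
- **Tube:** A fit to the scene camera puts the tube's middle within 1 mm of the tray's measured centre and about 0.015 rad off lengthwise.
- **Not confirmed:** My box fit scored poorly (overlap about 0.68), so the box's distance from the fence is judged by eye. I couldn't measure the pad force. The top camera's view of the tube was mostly blocked by the arm. The locknut, coupling and flat bar looked in place, but I didn't re-check the other bystanders at the end.

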